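Build up a strip-cutter arbor: key the spacer, then fit the end bearing

ROBOT

A 6-joint arm with a two-finger parallel gripper is mounted at the origin on the work surface. World frame = base frame: x ahead of the robot, y to its left, z up, the work surface at z = 0. Lengths are in m, angles in degrees, forces in N, time in s.
With the tool pointing down it reaches from about 0.3 to 0.75 m from the base axis. Payload 8.5 kg.
Tool frame: the origin (TCP) lies at the very end of the fingers, on their centre line; the grasp point (between the pads) lies 19 mm behind it; z points along the fingers, y is the line along which they close (so a half turn about z gives the same grasp; the last joint's range is limited). The gripper opens to 85 mm and grips with 20 to 120 N. Pads are 22 mm wide; open, the fingers measure 114 mm over their backs; the gripper's body (76 mm by 85 mm) begins 54 mm behind the grasp point. The pads swing forward as they close: fully open they stand 13 mm farther back than shut.
Start: joints at [-81.836, 21.807, 74.336, -0, 83.858, -12.336], TCP at [0.193, -0.515, 0.231] pointing down, gripper open.
Joint ranges: [-178.18, 178.18], [-50.72, 133.34], [12.68, 142.11], [-81.47, 261.47], [9.98, 163.14], [-165.26, 165.26]. Speed limits (degrees/s): [136.94, 136.94, 180, 180, 180, 180].

INTERFACE

Orientations are given as a 3x3 rotation matrix whose columns are the frame's x, y, z axes.
In Python, from rig import env gives the robot as it stands.
- The arm moves only by the tool move_arm, never from a script. Its argument "plan" is a list of rows, each a list of 7 numbers: the turn, a rotation vector about the tool's x, y, z in degrees, then the shift along the tool's x, y, z in cm, then the gripper command: -1 is shut, 1 is fully open, values between are in proportion. In form: [[ax, ay, az, tx, ty, tz, jaw], ...]. A call has 1 to 5 rows; each row is the pose to reach, as a shift and turn from the pose commanded when the call began, along the tool's axes at that moment; what a row does not reach only later rows make up. A row lasts 1/10 s, in which the tool goes at most 50 mm and 8.59 degrees, less where a joint would pass 70% of its speed; a pose out of reach is approached as far as the arm can. A call with a gripper value outside its range is refused whole. The fingers move at their own pace and stop on an object; "squeeze" is the grip in N (left out, the last holds). Time passes only in rows, so rows that repeat a pose let the fingers close. It gives the time, the measured TCP pose, the force, the opening and the grip force at its end, in the units of the state.
- env.observe(): the state, without advancing time (a new reading comes with each control period).
- env.get_image(name): name is "side" or "top"; returns a dict with "color" (480x640x3 uint8, red, green, blue), "fov_y" (degrees; the focal length in pixels is half the picture's height over the tangent of half this angle, whatever the lens; pixels are square), "cx", "cy" (the principal point, pixels), "R" (3x3) and "t" (3): a world point X has camera coordinates R X + t. Camera axes: x right, y down, z forward; pixel columns grow to the right and rows downward; lengths in m; the calibration is good to about 2 mm. A picture is of the moment at which its call begins. There is no depth.
- env.close_job(): hands the job in; it is judged then, once.
Trained networks look in a picture, given as the dict that the camera call returned (one of the last four; its "shot" number tells which), for a name from the list of things; names that differ only in an ending like _2 or _b are one class to them, and where a whole thing is asked for, a point or a joint stands for the part that bears it (a point fixed in the world has none). Each returns a list of dicts, best first, with "conf" (0 to 1); they miss things now and then, are a little off and sometimes report something else, mostly with a low value. They report only what shows in the picture. A call takes as long as a camera call. They do not tell look-alikes from the thing itself.
- env.outline_of(target, picture): "mask" (480x640 bool, what is visible of it) and "bbox" ([centre column, centre row, width, height] in pixels, round what is visible of it).
- env.tip_of(target, picture): "pixel" ([column, row] in pixels: a listed point, or the origin of a listed thing).
The state is a dict: "time_s": time; "q": joint angles; "qvel": joint speeds; "joint_efforts": joint torques, N m; "position": TCP position; "tool_rot": TCP orientation; "ft_force": force on the tool from outside, world axes, zero at the start; "wrist_torque": the same for the moment, N m; "grip_width": finger opening in m; "gripper_force": force on a finger pad.
Only numpy, scipy, OpenCV 4.12 (cv2) and the standard library are available. Lean on these libraries where they do the work, as an engineer would, in place of code of your own. Each camera call takes 0.05 s, during which the arm holds its last target. There are 200 camera calls.

TASK

Build up the cutter arbor standing in the assembly stand: slip the taller keyed spacer over it, turn the spacer with only light hand pressure until its tab finds the keyway, and ease it down gently until it lies fully home, flat on the round cutter. Then slip the bearing over the journal so that it sits flat on the spacer, let go, and leave everything else on the table where it is.

Things in the scene. Friction and masses are not known exactly. Their poses are not given: they have to be found in the camera images.
- stand: Grey round assembly stand fixed to the table: base 120 mm across, 18 mm high, boss 60 mm across to 29 mm; a steel arbor is clamped upright in it (slips only above 3 N m). Origin: on the arbor's axis at the table surface, z up. Forcing the spacer against the arbor with over 50 N before it is home, or hitting the stand with over 120 N, is damage.
- cutter_face (a point): Point on the arbor's axis at the flat top of the round cutter, 42 mm above the table. The cutter is 71 mm across with a pinked edge, 2 mm thick, on a 50 mm flange. The spacer's underside must come down to this level. Axes as the stand's.
- shoulder (a point): Point on the axis at the shoulder, 62 mm up: flat top of the keyed shaft (32 mm diameter, 42 to 62 mm up, 2 mm chamfer). One keyway 8.6 mm wide, 5.8 mm deep runs down its full 20 mm and shows from above as a notch. It faces within 0.7 rad (40 degrees) either side of the stand's +x; its angle is not measured (this point's axes are the stand's): look for it or find it by feel.
- journal_end (a point): Point on the axis at the tip of the bearing journal, 110 mm up: a plain 16 mm steel pin rising from the shoulder, with a tapered nose over its last 4 mm.
- spacer: Taller keyed spacer, to be fitted: grey aluminium ring, 54 mm outside, 25 mm high, 34.6 mm bore (1.3 mm radial play), 0.11 kg. One tab in the bore at its own +x, 7 mm wide, 5.8 mm inward, nearly full height. Origin: centre of its underside. Starts flat, +x within 0.8 rad of world +x. Tab on the shoulder: underside 62 mm up; home: underside 42, top 67 mm up. Clears the journal.
- bearing: End bearing, fitted last: plain steel ring with black seals, 44 mm outside diameter, 18 mm high, 18 mm bore (1 mm radial play on the journal), no tab, about 0.13 kg. Origin: centre of its underside; z up along its axis. Lies flat on the table at the start. Home, its underside lies on the spacer's top, 67 mm above the table.
- thin_spacer: Bystander: a keyed spacer like the other but only 12 mm high (54 mm outside, 34.6 mm bore). Origin: centre of its underside. The spacers and the bearing swap places from start to start.
- spool_blue: Bystander: upright blue thread spool, 38 mm diameter, 80 mm high; origin: centre of its underside.
- spool_white: Bystander: upright white thread spool, 44 mm diameter, 85 mm high; origin: centre of its underside.
- thimble: Bystander: brass thimble, 21 mm diameter, 23 mm high; origin: centre of its underside.
- pin_tin: Bystander: round pin tin, 66 mm diameter, 23 mm high; origin: centre of its underside.
- ruler: Bystander: wooden ruler, 300 x 32 x 5 mm, along its x; origin: centre of its underside.
- tracing_wheel: Bystander: tracing wheel with a wooden handle, 140 mm long along its x, 22 mm high; origin: under its middle.
- shears: Bystander: closed dressmaking shears lying flat, 210 mm long along its x, 100 mm wide at the handles, 9 mm high; origin: under the pivot.
Not all that is in view belongs to the job. What is shaped like the bearing but yellow is not meant.

How it is judged (in metres and radians):
On the way, in this order (a step that is already met when the one before it is completed fails the run):
1. the taller spacer's tab is in the keyway and the spacer lies home on the cutter (horizontal distance between spacer and stand below 0.003 m and z of spacer in the frame of stand between 0.038 and 0.044 m and angle between spacer's own z axis and vertical below 0.08 rad), for 0.2 s.
2. the bearing is on the journal and lies flat on the spacer, which is still home (all of step 1 and horizontal distance between bearing and stand below 0.003 m and z of bearing in the frame of stand between 0.062 and 0.069 m and angle between bearing's own z axis and vertical below 0.08 rad), for 0.2 s.
At the end, for the whole second after the job is handed in: The taller spacer is home: tab in the keyway, underside within 2 mm of the cutter's face (42 mm up). The bearing's underside is within 2 mm of the spacer's top (67 mm up). Both within 3 mm of the arbor's axis, level within 0.08 rad, released and at rest (all of step 2 and linear speed of each of spacer, bearing below 0.02 m/s); the robot touches nothing.
It fails at once if the spacer was forced against the arbor with more than 50 N before it was home (contact force between spacer and stand above 50 N and z of spacer in the frame of stand above 0.045 m).
It fails at once if the arbor, its cutter or the stand was struck or pushed with more than 120 N (contact force between stand and anything else above 120 N).
It fails at once if a bystander was moved by more than 30 mm (distance of any of thin_spacer, spool_blue, spool_white, thimble, pin_tin, ruler, tracing_wheel, shears from where it was at the start of the episode above 0.03 m).
It also fails if it takes over 72 s, if anything falls off the work surface, if the arm or the gripper's body presses on something with over 40 N, if the wrist force passes 120 N, or if a joint passes its speed limit or range.

## Working session

There is one attempt and no reset: what is moved stays moved. The work goes in short steps, Python scripts to look and compute and a tool call to move; the robot and the scene stay as the last step left them, time stands still between calls to the robot, and variables do not carry over. Pictures are saved under pics/ and viewed, at most 14 in all, crops included, and the job is handed in when it is done.

Besides the shell and the picture viewer there is one more tool, called as name(argument=value, ...) on one line, values as JSON. move_arm: Moves the arm, as the interface text tells. Its arguments: {"type":"object","properties":{"plan":{"type":"array"},"squeeze":{"type":"number"}},"required":["plan"]}

```bash
mkdir -p pics
cat > h.py <<'E'
import numpy as np, cv2
from rig import env
def px2w(im,p,z):
    f=240/np.tan(np.radians(im["fov_y"])/2); R=np.array(im["R"]);t=np.array(im["t"])
    d=R.T@np.array([(p[0]-im["cx"])/f,(p[1]-im["cy"])/f,1]); c=-R.T@t
    return c+d*(z-c[2])/d[2]
def w2px(im,X):
    f=240/np.tan(np.radians(im["fov_y"])/2); c=np.array(im["R"])@np.array(X)+np.array(im["t"])
    return np.array([im["cx"]+f*c[0]/c[2],im["cy"]+f*c[1]/c[2]])
def save(im,n,crop=None,s=1):
    a=im["color"][:,:,::-1]
    if crop: a=a[crop[1]:crop[3],crop[0]:crop[2]]
    cv2.imwrite(n,cv2.resize(a,None,fx=s,fy=s,interpolation=cv2.INTER_CUBIC))
E
python3 - <<'E'
from h import *
np.set_printoptions(precision=4,suppress=True)
for v in ("top","side"):
    im=env.get_image(v); save(im,f"pics/{v}0.png")
    R=np.array(im["R"]); print(v,im["fov_y"],"cam",-R.T@np.array(im["t"]),"fwd",R[2], [k for k in im])
    for n,z in (("stand",0),("shoulder",.062),("journal_end",.11),("spacer",0),("bearing",0),("thin_spacer",0)):
        for d in env.tip_of(n,im)[:3]: print(n,np.round(d["conf"],2),np.round(d["pixel"],1),px2w(im,d["pixel"],z))
        for d in env.outline_of(n,im)[:3]: print("  ol",n,np.round(d["conf"],2),np.round(d["bbox"],1))
print(env.observe()["tool_rot"])
E
```

```text
top 49.776639552763534 cam [ 0.4261 -0.0145  1.2603] fwd [ 0.0899 -0.0068 -0.9959] ['color', 'fov_y', 'cx', 'cy', 'R', 't', 'shot']
stand 0.73 [214.5 272.8] [0.4428 0.214  0.    ]
stand 0.59 [294.2 214.7] [0.59   0.0248 0.    ]
  ol stand 0.59 [298.  214.7  49.6  49.3]
shoulder 0.74 [295.6 213.2] [0.5855 0.0197 0.062 ]
  ol shoulder 0.9 [294.6 215.9  44.5  47.4]
journal_end 0.72 [294.7 209.4] [0.5877 0.0206 0.11  ]
journal_end 0.34 [207.8 196.1] [0.6125 0.2164 0.11  ]
  ol journal_end 0.69 [297.1 215.8  50.7  51.1]
  ol journal_end 0.22 [277.1 149.1  20.8  23.7]
spacer 0.85 [212.1 272.2] [0.4441 0.2199 0.    ]
spacer 0.67 [287.1 296.8] [0.3894 0.0363 0.    ]
  ol spacer 0.65 [212.5 274.6  27.2  20.5]
bearing 0.65 [397.8 266.3] [ 0.47   -0.2311  0.    ]
bearing 0.63 [289.2 297. ] [0.3891 0.0312 0.    ]
bearing 0.62 [366.3 280.6] [ 0.4334 -0.1548  0.    ]
  ol bearing 0.74 [400.4 266.   18.1  13.7]
  ol bearing 0.7 [409.5 188.7  17.2  18.2]
  ol bearing 0.6 [295.1 217.4  45.9  45.6]
thin_spacer 0.6 [210.2 196.8] [0.6288 0.2325 0.    ]
  ol thin_spacer 0.55 [209.6 198.2  25.6  23.2]
sid
[... 226 characters left out ...]
]
  ol stand 0.93 [281.5 286.7  61.4  64.8]
shoulder 0.65 [282.7 274.1] [0.5815 0.0249 0.062 ]
  ol shoulder 0.58 [283.8 287.   58.2  60.7]
journal_end 0.76 [281.1 257.3] [0.5823 0.0287 0.11  ]
  ol journal_end 0.91 [280.6 286.4  62.6  64.9]
  ol spacer 0.6 [316.5 393.5  28.7  35.3]
  ol spacer 0.5 [439.9 220.6  45.6  11.9]
bearing 0.68 [279. 280.] [ 0.6069 -0.0122 -0.    ]
bearing 0.62 [370.3 229.4] [ 0.4806 -0.2334 -0.    ]
bearing 0.58 [381.2 259.7] [ 0.4301 -0.1489  0.    ]
  ol bearing 0.88 [379.9 257.8  24.5  18.9]
  ol bearing 0.56 [373.8 228.8  20.9  18.4]
  ol thin_spacer 0.69 [217.3 368.4  33.4  27.8]
[[ 0.9367  0.3502 -0.    ]
 [ 0.3502 -0.9367 -0.    ]
 [-0.      0.     -1.    ]]
```

View pics/top0.png

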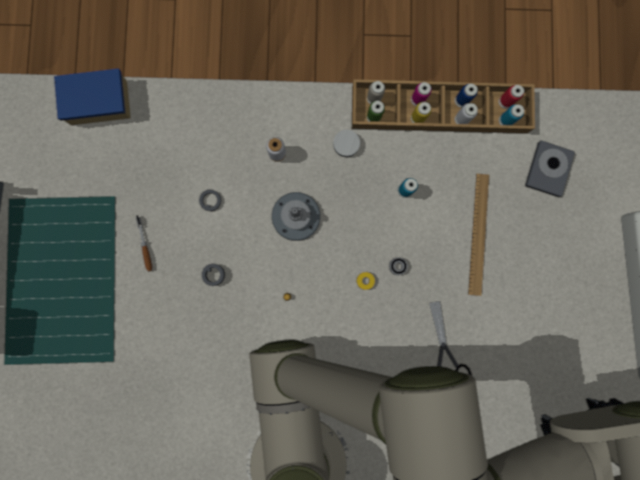

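View pics/side0.png

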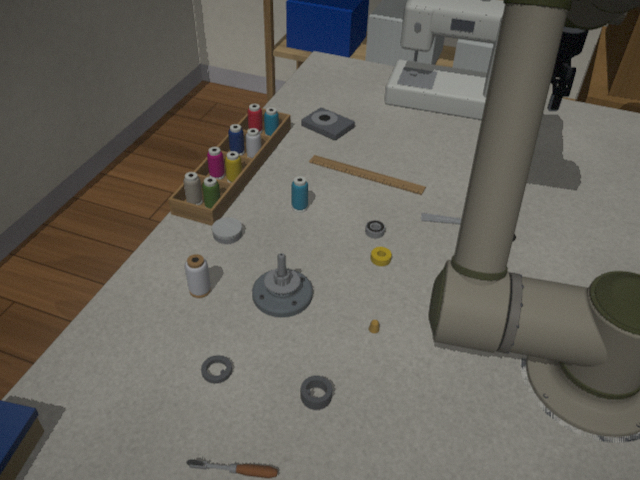

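The side view shows the taller spacer at (316,393), the thin one at (217,368) and the bearing at (375,229). The stand is at (282,290) and the yellow decoy at (381,257). In the top view, spacer, stand and bearing are at (214,274), (297,215) and (399,266). Next I'll zoom in on the tab and keyway.

Run:
```python
from h import *
np.set_printoptions(precision=4,suppress=True)
t=env.get_image("top"); s=env.get_image("side")
def c(im,x,y,h=20): 
    a=im["color"][y-h:y+h,x-h:x+h,::-1]; a=cv2.normalize(a,None,0,255,cv2.NORM_MINMAX); return cv2.resize(a,(300,300),interpolation=cv2.INTER_CUBIC)
m=np.vstack([np.hstack([c(t,213,273),c(t,296,212)]),np.hstack([c(s,316,392),c(s,283,272)])])
cv2.imwrite("pics/m.png",m)
# joint estimate: bbox centre vs projected cylinder bbox
from scipy.optimize import least_squares
def cyl(im,x,y,r,h):
    a=np.linspace(0,2*np.pi,60); P=[w2px(im,(x+r*np.cos(k),y+r*np.sin(k),z)) for z in (0,h) for k in a]; P=np.array(P); return (P.min(0)+P.max(0))/2
for n,r,h,pt,ps,x0 in (("spacer",.027,.025,(213,274),(316,393),(.44,.21)),("bearing",.022,.018,(400,266),(374,229),(.47,-.23))):
    for im,p in ((t,pt),(s,ps)):
        g=[d for n2 in ("spacer","bearing","thin_spacer") for d in env.outline_of(n2,im) if np.hypot(d["bbox"][0]-p[0],d["bbox"][1]-p[1])<6]
        for d in g[:2]:
            o=np.array(d["bbox"][:2]); print(n,d["bbox"],least_squares(lambda q:cyl(im,q[0],q[1],r,h)-o,x0).x)
```

```text
spacer [211.2, 276.4, 25.7, 24.3] [0.4338 0.219 ]
spacer [314.4, 393.0, 31.9, 34.0] [0.4406 0.2185]
bearing [399.8, 266.0, 19.2, 17.2] [ 0.4704 -0.2342]
bearing [373.2, 229.0, 26.5, 21.4] [ 0.4729 -0.2272]
```

View pics/m.png

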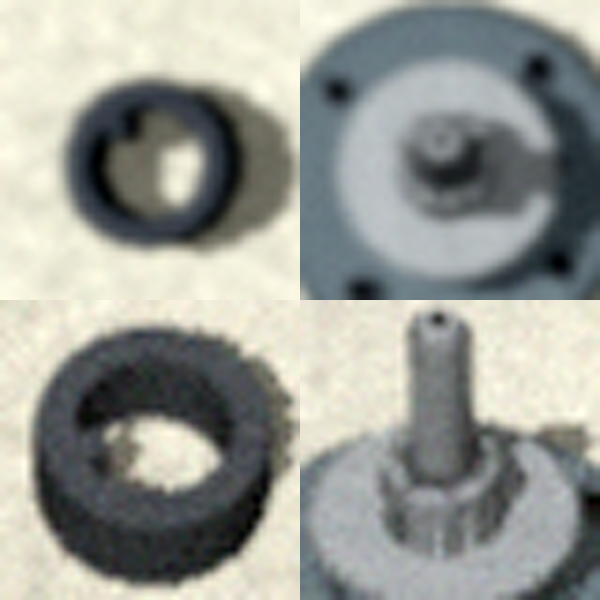

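Top-left crop: the spacer ring is centred at about (213.4,274.6), with its tab at upper left, around +x turned some 37° towards +y. The cutter disc is centred near (295.6,214.5). The keyway isn't obvious, so I'll sample the shoulder annulus against angle.

```bash
cat > ax.py <<'E'
from h import *
np.set_printoptions(precision=4,suppress=True,linewidth=150)
def disc(im,p,h=24,thr=None):
    x,y=p; g=cv2.cvtColor(im["color"],cv2.COLOR_RGB2GRAY)[y-h:y+h,x-h:x+h]
    return g
E
python3 - <<'E'
from ax import *
t=env.get_image("top"); s=env.get_image("side")
print("spacer",px2w(t,(213.4,274.6),.025),px2w(s,(316.7,389.2),.025))
print("tab t",px2w(t,(193+125/7.5,253+125/7.5),.025),"s",px2w(s,(296+112/7.5,372+145/7.5),.025))
from scipy.optimize import minimize
def fit(im,x0,z,r):
    g=cv2.GaussianBlur(cv2.cvtColor(im["color"],cv2.COLOR_RGB2GRAY),(0,0),.6).astype(float)
    a=np.linspace(0,2*np.pi,180,endpoint=False)
    def ring(x,y,rr):
        P=np.array([w2px(im,(x+rr*np.cos(k),y+rr*np.sin(k),z)) for k in a]).astype(np.float32)
        return cv2.remap(g.astype(np.float32),P[:,0][None],P[:,1][None],cv2.INTER_LINEAR)[0]
    best=max(((np.median(abs(ring(x,y,r-.003)-ring(x,y,r+.003))),x,y) for x in np.arange(x0[0]-.012,x0[0]+.0121,.001) for y in np.arange(x0[1]-.012,x0[1]+.0121,.001)))
    return best
ct=fit(t,(.587,.02),.042,.0355); cs=fit(s,(.587,.02),.042,.0355)
print("cutter",ct,cs,"pin tip t",px2w(t,(276+140/7.5,192+135/7.5),.11),"s",px2w(s,(263+138/7.5,252+18/7.5),.11))
print("spacer fit",fit(t,(.44,.215),.025,.027),fit(s,(.44,.215),.025,.027))
print("bearing fit",fit(t,(.47,-.23),.018,.022),fit(s,(.47,-.23),.018,.022))
# rectified shoulder & spacer-top views
out=[]
for im,c,z,h in ((t,ct[1:],.062,.02),(s,cs[1:],.062,.02),(t,px2w(t,(213.4,274.6),.025)[:2],.025,.03),(s,px2w(s,(316.7,389.2),.025)[:2],.025,.03)):
    n=290; gx,gy=np.meshgrid(np.linspace(-h,h,n),np.linspace(h,-h,n))  # right=+x, up=+y
    P=np.array([w2px(im,(c[0]+a,c[1]+b,z)) for a,b in zip(gx.ravel(),gy.ravel())]).astype(np.float32).reshape(n,n,2)
    o=cv2.remap(im["color"],P[...,0],P[...,1],cv2.INTER_CUBIC)[:,:,::-1]
    o=cv2.normalize(o,None,0,255,cv2.NORM_MINMAX)
    for r in ((.016,.0102) if h==.02 else (.0173,.027)): cv2.circle(o,(145,145),int(r/h*145),(0,0,255),1)
    out.append(o)
cv2.imwrite("pics/rect.png",np.vstack([np.hstack(out[:2]),np.hstack(out[2:])]))
E
```

```text
spacer [0.4381 0.2119 0.025 ] [0.4366 0.2182 0.025 ]
tab t [0.4496 0.2213 0.025 ] s [0.444  0.2257 0.025 ]
cutter (np.float32(21.157227), np.float64(0.587), np.float64(0.02100000000000001)) (np.float32(22.55371), np.float64(0.588), np.float64(0.02100000000000001)) pin tip t [0.5863 0.0207 0.11  ] s [0.5848 0.0214 0.11  ]
spacer fit (np.float32(44.645508), np.float64(0.439), np.float64(0.214)) (np.float32(41.240234), np.float64(0.433), np.float64(0.227))
bearing fit (np.float32(49.63379), np.float64(0.471), np.float64(-0.23)) (np.float32(48.412598), np.float64(0.469), np.float64(-0.226))
```

View pics/rect.png

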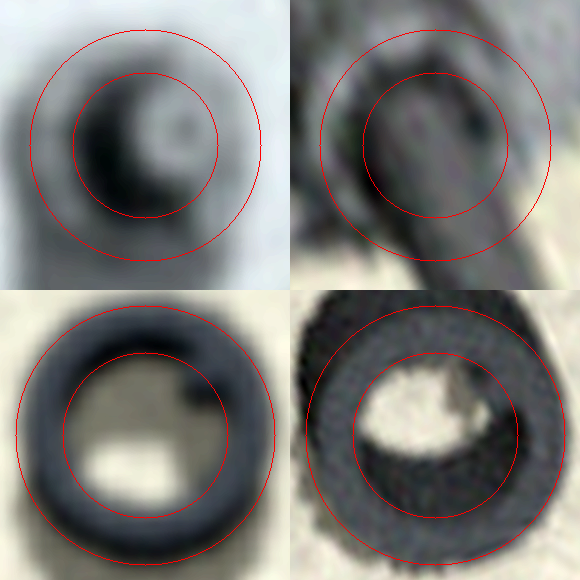

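The spacer is at about (0.438,0.214) with its tab at yaw about 38°. The stand axis is at about (0.587,0.021), and the keyway is still unclear. Setting out.

move_arm(plan=[[0, 0, 0, 3, -3.7, 0, 1], [0, 0, 0, 6, -7.4, 0, 1], [0, 0, 0, 9, -11.1, 0, 1], [0, 0, 0, 12, -14.8, 0, 1], [0, 0, 0, 15, -18.5, 0, 1]])

```text
time_s: 2.6
position: [0.2685, -0.2875, 0.2314]
tool_rot: [[0.937, 0.35, 0.0], [0.35, -0.937, -0.0], [0.0, 0.0, -1.0]]
ft_force: [1.3, -0.2, -0.5]
grip_width: 0.0853
gripper_force: 0.0
```

move_arm(plan=[[0, 0, 0, 3, -3.7, 0, 1], [0, 0, 0, 6, -7.4, 0, 1], [0, 0, 0, 9, -11.1, 0, 1], [0, 0, 0, 12, -14.8, 0, 1], [0, 0, 0, 15, -18.5, 0, 1]])

```text
time_s: 3.1
position: [0.3442, -0.0617, 0.2317]
tool_rot: [[0.937, 0.35, 0.001], [0.35, -0.937, -0.001], [0.001, 0.001, -1.0]]
ft_force: [0.4, -0.0, 0.7]
grip_width: 0.0852
gripper_force: 0.0
```

move_arm(plan=[[0, 0, 0, 3, -3.7, 0, 1], [0, 0, 0, 6, -7.4, 0, 1], [0, 0, 0, 9, -11.1, 0, 1], [0, 0, 0, 12, -14.8, 0, 1], [0, 0, 0, 15, -18.5, 0, 1]])

```text
time_s: 3.6
position: [0.42, 0.1645, 0.2315]
tool_rot: [[0.937, 0.351, 0.001], [0.351, -0.937, -0.0], [0.001, 0.0, -1.0]]
ft_force: [1.5, -1.9, 0.1]
grip_width: 0.0853
gripper_force: 0.0
```

move_arm(plan=[[0, 0, -8, 1, -1, 1, 1], [0, 0, -16, 2, -2, 2, 1], [0, 0, -24, 3, -3.5, 4, 1], [0, 0, -32, 3.5, -4.3, 6, 1], [0, 0, -40, 3.5, -4.3, 8, 1]])

```text
time_s: 4.1
position: [0.4376, 0.2159, 0.1505]
tool_rot: [[0.486, 0.874, 0.0], [0.874, -0.486, 0.0], [0.0, 0.0, -1.0]]
ft_force: [0.7, -0.4, -0.2]
grip_width: 0.0853
gripper_force: 0.0
```

move_arm(plan=[[0, 0, 0, 0, 0, 4, 1], [0, 0, 0, 0, 0, 8, 1], [0, 0, 0, 0, 0, 11, 1], [0, 0, 0, 0, 0, 13.5, 1], [0, 0, 0, 0, 0, 14.7, 1]])

```text
time_s: 4.6
position: [0.4367, 0.2146, 0.0024]
tool_rot: [[0.493, 0.87, -0.003], [0.87, -0.493, -0.001], [-0.002, -0.002, -1.0]]
ft_force: [0.8, -0.8, 0.4]
grip_width: 0.0854
gripper_force: 0.0
```

Run:
```python
from h import *
s=env.get_image("side"); print(env.observe()["position"])
save(s,"pics/a.png",(266,320,386,410),5)
```

```text
[0.43635716 0.2145338  0.00159455]
```

View pics/a.png

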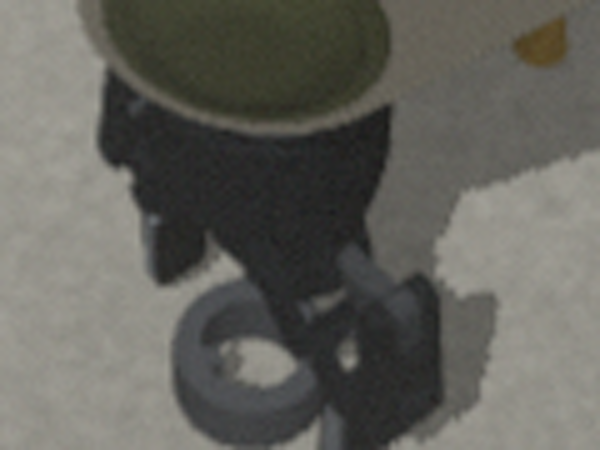

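The fingers straddle the spacer: left one at (175,260), right one at (380,390) in the crop, with the spacer centred near (250,360). Closing.

move_arm(plan=[[0, 0, 0, 0, 0, -0.1, 0.2], [0, 0, 0, 0, 0, -0.1, 0], [0, 0, 0, 0, 0, -0.1, -1], [0, 0, 0, 0, 0, -0.1, -1], [0, 0, 0, 0, 0, -0.1, -1]], squeeze=30)

```text
time_s: 5.15
position: [0.4381, 0.215, 0.0066]
tool_rot: [[0.492, 0.87, 0.003], [0.87, -0.492, 0.001], [0.002, 0.002, -1.0]]
ft_force: [-0.9, -0.0, 6.8]
grip_width: 0.0522
gripper_force: 32.1
```

move_arm(plan=[[0, 0, 0, 0, 0, 0, -1], [0, 0, 0, 0, 0, 0, -1], [0, 0, 0, 0, 0, -2, -1], [0, 0, 0, 0, 0, -4, -1], [0, 0, 0, 0, 0, -6, -1]])

```text
time_s: 5.65
position: [0.4374, 0.2148, 0.0665]
tool_rot: [[0.492, 0.87, 0.001], [0.87, -0.492, 0.0], [0.0, 0.0, -1.0]]
ft_force: [0.1, -1.0, -1.7]
grip_width: 0.0516
gripper_force: 32.1
```

Run:
```python
from h import *
s=env.get_image("side"); o=env.observe(); print({k:o[k] for k in ("time_s","position","tool_rot","ft_force","wrist_torque","grip_width","gripper_force")})
save(s,"pics/b.png",(256,300,396,410),5)
for n in("spacer","thin_spacer"):
  for d in env.tip_of(n,s)+env.outline_of(n,s): print(n,d["conf"],d.get("pixel",d.get("bbox")))
```

```text
{'time_s': 5.7, 'position': array([0.43882633, 0.21523457, 0.06933826]), 'tool_rot': array([[ 0.49217047,  0.87048135,  0.00551856],
       [ 0.87049075, -0.49218334,  0.00119078],
       [ 0.0037527 ,  0.00421779, -0.99998406]]), 'ft_force': array([1.82015467, 0.42904461, 2.39352394]), 'wrist_torque': array([ 0.02068044, -0.0806267 , -0.00415142]), 'grip_width': 0.05160587439533579, 'gripper_force': 32.19648843718829}
spacer 0.64 [318.6, 374.6]
thin_spacer 0.83 [216.0, 370.2]
thin_spacer 0.82 [217.4, 370.7, 30.4, 25.0]
```

View pics/b.png

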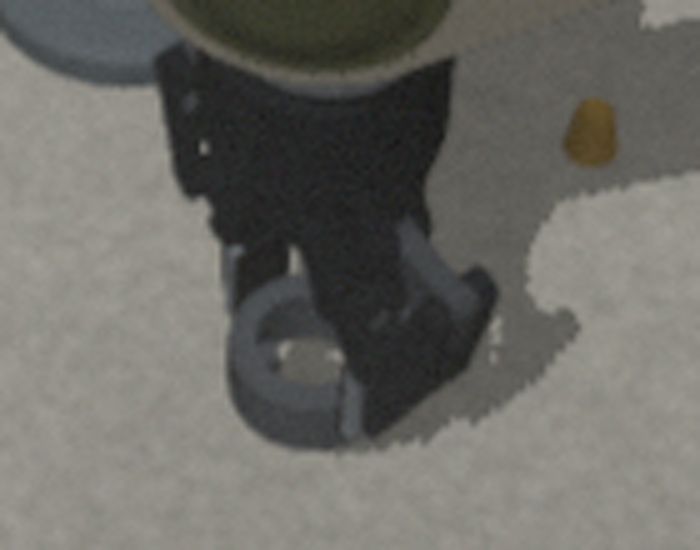

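Run:
```python
from h import *
s=env.get_image("side"); o=env.observe(); p=o["position"]; R=o["tool_rot"]
# underside level: lifted by about same as TCP from 0.0066
z0=p[2]-.0066
from scipy.optimize import least_squares
a=np.linspace(0,2*np.pi,90)
def ext(x,y):
    P=np.array([w2px(s,(x+.027*np.cos(k),y+.027*np.sin(k),z)) for z in (z0,z0+.025) for k in a]); return P.min(0),P.max(0)
L,B=256+228/5,300+450/5
x=least_squares(lambda q:[ext(*q)[0][0]-L,ext(*q)[1][1]-B],p[:2]).x
print(p,x,"tool",R.T[:2,:2]@(x-p[:2]), "tcp px",w2px(s,p),w2px(s,(p[0],p[1],z0+.025)))
for k in (-1,1): print("pad",w2px(s,np.array(p)+k*.027*R[:,1]-.006*R[:,2]))
```

```text
[0.43699816 0.21472299 0.06456871] [0.43650801 0.21435168] tool [-0.00056454 -0.00024376] tcp px [317.74100585 373.67598784] [318.00695009 366.98873083]
pad [328.52982244 382.46497658]
pad [307.43751605 360.89252191]
```

The spacer is held centred to within 0.6 mm. I'll look for the keyway in the averaged side view and compare the observed shoulder annulus by angle.

Run:
```python
from h import *
np.set_printoptions(linewidth=200)
ims=[env.get_image("side") for _ in range(8)]; s=ims[0]
A=np.mean([i["color"] for i in ims],0).mean(2).astype(np.float32)
print("arm blocks?",abs(A-cv2.imread("pics/side0.png").mean(2))[250:320,250:315].mean())
c=(.5865,.021)
n=300;h=.022
def rect(z):
    gx,gy=np.meshgrid(np.linspace(-h,h,n),np.linspace(h,-h,n))
    P=np.array([w2px(s,(c[0]+a,c[1]+b,z)) for a,b in zip(gx.ravel(),gy.ravel())]).astype(np.float32).reshape(n,n,2)
    return cv2.remap(A,P[...,0],P[...,1],cv2.INTER_CUBIC)
o=rect(.062); 
pol=cv2.warpPolar(o,(150,36),(n/2,n/2),n/2,cv2.WARP_POLAR_LINEAR)
for k in list(range(26,36))+list(range(0,16)):
    ang=-k*10; ang=(ang+180)%360-180
    print(ang,[int(pol[k,int(r/h*150)]) for r in (.009,.010,.011,.012,.013,.014,.015,.016,.017)])
o=cv2.normalize(o,None,0,255,cv2.NORM_MINMAX).astype(np.uint8)
raw=cv2.resize(A[255:305,255:311],(560,500),interpolation=cv2.INTER_CUBIC)
raw=cv2.normalize(raw,None,0,255,cv2.NORM_MINMAX).astype(np.uint8)
for a in (-90,0,40,-40):
    for r in (.010,.016):
        q=(w2px(s,(c[0]+r*np.cos(np.radians(a)),c[1]+r*np.sin(np.radians(a)),.062))-[255,255]+.5)*10
        cv2.circle(raw,tuple(int(v) for v in q),2,255 if a!=0 else 0,-1)
cv2.imwrite("pics/k.png",raw)
```

```text
arm blocks? 20.60669417664245
100 [80, 78, 81, 89, 100, 110, 115, 117, 116]
90 [78, 75, 77, 82, 90, 99, 105, 107, 107]
80 [76, 75, 77, 80, 87, 92, 95, 96, 96]
70 [77, 79, 85, 93, 99, 102, 103, 100, 96]
60 [76, 83, 95, 102, 109, 111, 106, 96, 91]
50 [77, 89, 102, 109, 111, 108, 101, 99, 101]
40 [80, 92, 100, 104, 109, 109, 109, 109, 113]
30 [80, 90, 97, 101, 108, 112, 114, 116, 118]
20 [80, 90, 95, 101, 107, 112, 115, 117, 117]
10 [82, 91, 96, 100, 106, 113, 117, 119, 119]
0 [89, 97, 104, 103, 103, 110, 119, 122, 123]
-10 [92, 101, 109, 112, 109, 111, 118, 127, 132]
-20 [92, 96, 101, 104, 109, 115, 121, 127, 134]
-30 [91, 92, 95, 97, 101, 110, 119, 129, 138]
-40 [94, 93, 92, 91, 92, 96, 100, 107, 113]
-50 [96, 95, 94, 94, 94, 94, 93, 93, 93]
-60 [95, 95, 95, 95, 96, 96, 95, 95, 95]
-70 [93, 94, 94, 94, 94, 93, 93, 92, 92]
-80 [90, 90, 89, 88, 87, 86, 86, 85, 85]
-90 [85, 83, 82, 81, 79, 78, 76, 73, 72]
-100 [80, 77, 74, 71, 68, 72, 83, 99, 116]
-110 [74, 70, 70, 71, 75, 83, 100, 113, 122]
-120 [71, 72, 77, 80, 84, 89, 94, 96, 97]
-130 [76, 81, 85, 87, 90, 90, 92, 93, 94]
-140 [82, 85, 87, 89, 91, 93, 95, 96, 96]
-150 [86, 88, 89, 91, 92, 94, 95, 96, 97]
```

View pics/k.png

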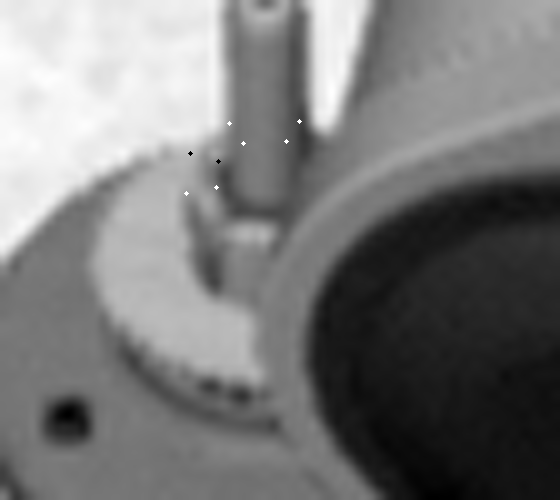

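The averaged view shows the shaft under the pin, with a dark vertical slot at (205,245). That is on its left flank and facing +x turned to +y by roughly 40°, so the tab's present angle (about 38°) is nearly right. I'll carry it over the arbor unchanged.

move_arm(plan=[[0, 0, 0, 0, 0, -4, -1], [0, 0, 0, 0, 0, -8, -1], [0, 0, 0, -1.8, 4.3, -8, -1], [0, 0, 0, -3.6, 8.6, -8, -1], [0, 0, 0, -5.4, 12.9, -8, -1]])

```text
time_s: 6.85
position: [0.5239, 0.1031, 0.1457]
tool_rot: [[0.492, 0.871, 0.001], [0.871, -0.492, 0.0], [0.0, 0.001, -1.0]]
ft_force: [0.3, -0.5, -0.3]
grip_width: 0.0519
gripper_force: 32.6
```

move_arm(plan=[[0, 0, 0, -1.8, 4.3, 0, -1], [0, 0, 0, -3.3, 7.6, 0, -1], [0, 0, 0, -4.1, 9.5, 0, -1], [0, 0, 0, -4.1, 9.5, 0, -1], [0, 0, 0, -4.1, 9.5, 0, -1]])

```text
time_s: 7.35
position: [0.5852, 0.022, 0.1449]
tool_rot: [[0.493, 0.87, -0.001], [0.87, -0.493, 0.0], [-0.0, -0.001, -1.0]]
ft_force: [0.3, -0.7, -0.6]
grip_width: 0.0518
gripper_force: 32.6
```

```bash
cat >> h.py <<'E'
def avg(n=8):
    O=[]
    for _ in range(n): env.get_image("top"); o=env.observe(); O.append(np.r_[o["position"],o["ft_force"],o["wrist_torque"]])
    O=np.array(O); return O.mean(0),O.std(0),o["tool_rot"],o["time_s"]
E
python3 - <<'E'
from h import *
np.set_printoptions(precision=4,suppress=True)
print(avg(6))
s=env.get_image("side"); a=s["color"][220:310,240:360,::-1]; a=cv2.normalize(a,None,0,255,cv2.NORM_MINMAX); cv2.imwrite("pics/c.png",cv2.resize(a,None,fx=5,fy=5,interpolation=cv2.INTER_CUBIC))
print(w2px(s,(.5865,.0215,.11)),w2px(s,(.5865,.0215,.042)))
E
```

```text
(array([ 0.5851,  0.0227,  0.1454,  0.2234,  0.1365, -0.9215,  0.012 ,
        0.0164, -0.0085]), array([0.0001, 0.0001, 0.0001, 0.1381, 0.6347, 0.4159, 0.0222, 0.0188,
       0.031 ]), array([[ 0.4915,  0.8709,  0.0001],
       [ 0.8709, -0.4915,  0.    ],
       [ 0.0001,  0.    , -1.    ]]), 7.65)
[280.5605 254.2096] [281.2142 279.4625]
```

View pics/c.png

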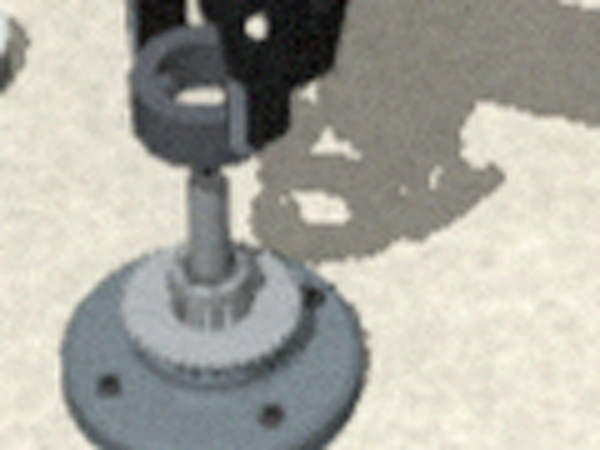

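The crop shows the spacer above the pin tip at (207,175), the cutter ellipse centred at about (212,309) and the shaft's slot at the left edge (178,290). I'll refine the relative offset between spacer and stand in this same view.

Run:
```python
from h import *
from scipy.optimize import least_squares
np.set_printoptions(precision=4,suppress=True)
s=env.get_image("side"); p=env.observe()["position"]
cv=lambda x,y:(240+(x+.5)/5-.5,220+(y+.5)/5-.5)
a=np.linspace(0,2*np.pi,180)
def ext(x,y,r,zs):
    P=np.array([w2px(s,(x+r*np.cos(k),y+r*np.sin(k),z)) for z in zs for k in a]); return np.r_[P.min(0),P.max(0)]
# colour edges
g=s["color"].astype(int)
print("spacer row", g[242,262:302].mean(1).astype(int))
print("col under", g[245:262,275].mean(1).astype(int))
print("cutter row281",g[281,258:306].mean(1).astype(int))
print("cutter col 270/294",g[262:300,270].mean(1).astype(int),g[262:300,294].mean(1).astype(int))
print("stand px ext pred",ext(.5865,.0215,.0355,[.042]),"base pred",ext(.5865,.0215,.06,[0,.018]))
print("spacer pred",ext(p[0],p[1],.027,[p[2]-.0045,p[2]+.0205]))
b=cv2.inRange(cv2.cvtColor(s["color"],cv2.COLOR_RGB2HSV),(90,40,40),(115,255,255)); ys,xs=np.nonzero(b[255:320,240:330]); print("base obs",xs.min()+240,xs.max()+240,ys.max()+255)
for n in ("journal_end","shoulder","cutter_face","stand"):
    print(n,[(round(d["conf"],2),d["pixel"]) for d in env.tip_of(n,s)[:2]],w2px(s,(.5865,.0215,dict(journal_end=.11,shoulder=.062,cutter_face=.042,stand=0)[n])))
```

```text
spacer row [147 145 141 139  94  62  62  67  68  75  77  77  82  81  84  80  84  81
  80  82  83  79  83  69  85  90  83  56  45  40  44  38  38  35  36  44
  87  99  98  98]
col under [ 69  68  67  69  69  66  69  78 117 145 142 143 143 145 145 144 144]
cutter row281 [ 98  97  96  93  96  99 112 121 124 123 122 120 122 123 121 120  99  83
  82  96 101 100 101 106  93  90  94 100  89  83  83  74 106 119 122 120
 122 122 121 121 116 110  81  61  59  72  87  97]
cutter col 270/294 [142 145 145 144 145 141 142 139 130 119 120 121 123 124 125 123 123 123
 122 122 123 123 123 124 125 123 124 114 106  92  87  78  87  93  97  96
  95  96] [ 95  96  94  95  95  94  96  93  90 106 124 121 122 120 120 123 123 119
 122 122 121 119 121 124 123 123 116 102  85  67  57  62  76  92  95  96
 100  98]
stand px ext pred [262.9195 266.5826 299.4576 292.9274] base pred [250.8969 266.441  311.8312 317.1888]
spacer pred [265.3144 222.447  295.3142 252.5577]Traceback (most recent call last):
  File "<stdin>", line 17, in <module>
    return umr_minimum(a, axis, None, out, keepdims, initial, where)
ValueError: zero-size array to reduction operation minimum which has no identity
```

move_arm(plan=[[0, 0, 0, 0, 0.2, 2, -1], [0, 0, 0, 0, 0.2, 4, -1], [0, 0, 0, 0, 0.2, 6, -1], [0, 0, 0, 0, 0.2, 7.2, -1], [0, 0, 0, 0, 0.2, 7.2, -1]])

```text
time_s: 8.25
position: [0.5867, 0.021, 0.072]
tool_rot: [[0.492, 0.87, -0.003], [0.87, -0.492, 0.0], [-0.001, -0.003, -1.0]]
ft_force: [0.0, -0.4, -1.3]
grip_width: 0.0519
gripper_force: 32.6
```

move_arm(plan=[[0, 0, 0, 0, 0, 0, -1], [0, 0, 0, 0, 0, 0.1, -1], [0, 0, 0, 0, 0, 0.2, -1], [0, 0, 0, 0, 0, 0.3, -1], [0, 0, 0, 0, 0, 0.4, -1]])

```text
time_s: 8.75
position: [0.5875, 0.0209, 0.0695]
tool_rot: [[0.492, 0.87, 0.0], [0.87, -0.492, -0.0], [0.0, 0.0, -1.0]]
ft_force: [-0.5, 0.6, -1.5]
grip_width: 0.0518
gripper_force: 32.6
```

Run:
```python
from h import *
np.set_printoptions(precision=4,suppress=True)
print(avg(4)[:2])
```

```text
(array([ 0.5874,  0.0209,  0.0693,  0.4421, -0.1655, -0.905 ,  0.011 ,
        0.0251,  0.0044]), array([0.    , 0.    , 0.    , 0.3725, 0.6687, 0.0981, 0.0209, 0.0129,
       0.0134]))
```

move_arm(plan=[[0, 0, 0, 0, -0.1, 0.1, -1], [0, 0, 0, 0, -0.1, 0.15, -1], [0, 0, 0, 0, -0.1, 0.2, -1], [0, 0, 0, 0, -0.1, 0.25, -1], [0, 0, 0, 0, -0.1, 0.3, -1]])

```text
time_s: 9.45
position: [0.5866, 0.0213, 0.0673]
tool_rot: [[0.492, 0.87, 0.001], [0.87, -0.492, -0.0], [0.0, 0.001, -1.0]]
ft_force: [-3.5, -0.3, 11.2]
grip_width: 0.0518
gripper_force: 33.8
```

Run:
```python
from h import *
np.set_printoptions(precision=4,suppress=True)
print(avg(3)[:2])
```

```text
(array([ 0.5867,  0.0213,  0.0673, -4.0941, -0.21  ,  8.6101,  0.0892,
        0.5386,  0.018 ]), array([0.    , 0.    , 0.    , 0.045 , 0.0456, 0.3986, 0.032 , 0.007 ,
       0.0292]))
```

move_arm(plan=[[0, 0, 0, -0.02, -0.04, 0, -1], [0, 0, 0, -0.05, -0.09, 0, -1], [0, 0, 0, -0.05, -0.09, 0, -1]])

```text
time_s: 9.9
position: [0.5864, 0.0213, 0.0675]
tool_rot: [[0.492, 0.87, 0.003], [0.87, -0.492, -0.0], [0.001, 0.003, -1.0]]
ft_force: [0.4, 0.8, 6.9]
grip_width: 0.0522
gripper_force: 33.4
```

Run:
```python
from h import *
np.set_printoptions(precision=4,suppress=True)
print(avg(3)[:2])
```

```text
(array([ 0.5864,  0.0213,  0.0675, -0.2579,  0.178 ,  7.3176,  0.1078,
       -0.0237,  0.0261]), array([0.    , 0.    , 0.    , 0.3578, 0.1777, 0.857 , 0.0377, 0.0322,
       0.0459]))
```

move_arm(plan=[[0, 0, 2, 0, 0, 0, -1], [0, 0, 4, 0, 0, 0, -1], [0, 0, 4, 0, 0, 0, -1]])

```text
time_s: 10.35
position: [0.5859, 0.0218, 0.0674]
tool_rot: [[0.553, 0.833, 0.002], [0.833, -0.553, 0.001], [0.001, 0.001, -1.0]]
ft_force: [-2.5, 2.6, 8.5]
grip_width: 0.052
gripper_force: 33.6
```

Run:
```python
from h import *
np.set_printoptions(precision=4,suppress=True)
print(avg(3)[:2])
```

```text
(array([ 0.5859,  0.0218,  0.0674, -2.098 ,  2.5554,  8.3445,  0.5308,
        0.2748,  0.0383]), array([0.    , 0.    , 0.    , 0.2408, 0.3039, 0.3971, 0.0162, 0.0307,
       0.0369]))
```

move_arm(plan=[[0, 0, -2, 0, 0, 0, -1], [0, 0, -4, 0, 0, 0, -1], [0, 0, -5, 0, 0, 0, -1], [0, 0, -6, 0, 0, 0, -1], [0, 0, -7, 0, 0, 0, -1]])

```text
time_s: 11.0
position: [0.5868, 0.0209, 0.0675]
tool_rot: [[0.446, 0.895, 0.004], [0.895, -0.446, -0.001], [0.001, 0.004, -1.0]]
ft_force: [0.7, -1.0, 6.8]
grip_width: 0.0521
gripper_force: 33.4
```

move_arm(plan=[[0, 0, -1, 0, 0, 0, -1], [0, 0, -2, 0, 0, 0, -1], [0, 0, -3, 0, 0, 0, -1], [0, 0, -3, 0, 0, 0, -1]])

```text
time_s: 11.4
position: [0.5871, 0.0207, 0.0676]
tool_rot: [[0.399, 0.917, 0.005], [0.917, -0.399, -0.001], [0.001, 0.005, -1.0]]
ft_force: [2.0, -1.9, 6.1]
grip_width: 0.0522
gripper_force: 33.3
```

move_arm(plan=[[0, 0, -1, 0, 0, 0, -1], [0, 0, -2, 0, 0, 0, -1], [0, 0, -3, 0, 0, 0, -1], [0, 0, -3, 0, 0, 0, -1]])

```text
time_s: 11.8
position: [0.5873, 0.0206, 0.0676]
tool_rot: [[0.35, 0.937, 0.005], [0.937, -0.35, -0.001], [0.001, 0.005, -1.0]]
ft_force: [2.7, -2.0, 5.1]
grip_width: 0.0519
gripper_force: 33.3
```

Run:
```python
from h import *
np.set_printoptions(precision=4,suppress=True)
print(avg(3)[:2])
```

```text
(array([ 0.5873,  0.0206,  0.0676,  2.5165, -2.1818,  4.9453, -0.3604,
       -0.5851, -0.0555]), array([0.    , 0.    , 0.    , 0.7607, 0.3684, 0.1078, 0.0157, 0.0147,
       0.0143]))
```

No drop between tab angles 34° and 47°. Sweeping the other way.

move_arm(plan=[[0, 0, 3, 0, 0, 0.02, -1], [0, 0, 6, 0, 0, 0.02, -1], [0, 0, 9, 0, 0, 0.02, -1], [0, 0, 11, 0, 0, 0.02, -1], [0, 0, 13, 0, 0, 0.02, -1]])

```text
time_s: 12.45
position: [0.5856, 0.0221, 0.0672]
tool_rot: [[0.553, 0.833, 0.001], [0.833, -0.553, 0.001], [0.002, 0.0, -1.0]]
ft_force: [-4.0, 4.0, 10.7]
grip_width: 0.0515
gripper_force: 33.8
```

move_arm(plan=[[0, 0, 1.5, 0, 0, 0, -1], [0, 0, 3, 0, 0, 0, -1], [0, 0, 4.5, 0, 0, 0, -1], [0, 0, 6, 0, 0, 0, -1]])

```text
time_s: 12.85
position: [0.5855, 0.0225, 0.0672]
tool_rot: [[0.637, 0.771, 0.001], [0.771, -0.637, 0.002], [0.002, -0.0, -1.0]]
ft_force: [-3.5, 5.0, 9.6]
grip_width: 0.052
gripper_force: 33.8
```

move_arm(plan=[[0, 0, 1.5, 0, 0, 0, -1], [0, 0, 3, 0, 0, 0, -1], [0, 0, 4.5, 0, 0, 0, -1], [0, 0, 6, 0, 0, 0, -1]])

```text
time_s: 13.25
position: [0.5855, 0.0225, 0.0672]
tool_rot: [[0.714, 0.7, 0.001], [0.7, -0.714, 0.002], [0.002, -0.001, -1.0]]
ft_force: [-3.5, 5.6, 9.0]
grip_width: 0.0516
gripper_force: 33.7
```

move_arm(plan=[[0, 0, 1.5, 0, 0, 0, -1], [0, 0, 3, 0, 0, 0, -1], [0, 0, 4.5, 0, 0, 0, -1], [0, 0, 6, 0, 0, 0, -1]])

```text
time_s: 13.65
position: [0.5855, 0.0224, 0.0671]
tool_rot: [[0.783, 0.622, 0.001], [0.622, -0.783, 0.002], [0.002, -0.001, -1.0]]
ft_force: [-1.8, 5.5, 6.9]
grip_width: 0.0519
gripper_force: 33.6
```

move_arm(plan=[[0, 0, 1.5, 0, 0, 0, -1], [0, 0, 3, 0, 0, 0, -1], [0, 0, 4.5, 0, 0, 0, -1], [0, 0, 6, 0, 0, 0, -1]])

```text
time_s: 14.05
position: [0.5856, 0.0223, 0.0669]
tool_rot: [[0.844, 0.537, 0.001], [0.537, -0.844, 0.001], [0.002, -0.001, -1.0]]
ft_force: [-1.2, 4.8, 6.6]
grip_width: 0.052
gripper_force: 33.4
```

move_arm(plan=[[0, 0, 1.5, 0, 0, 0, -1], [0, 0, 3, 0, 0, 0, -1], [0, 0, 4.5, 0, 0, 0, -1], [0, 0, 6, 0, 0, 0, -1]])

```text
time_s: 14.45
position: [0.5855, 0.0213, 0.0659]
tool_rot: [[0.896, 0.445, -0.0], [0.445, -0.896, -0.0], [-0.0, 0.0, -1.0]]
ft_force: [-0.2, 1.6, -0.7]
grip_width: 0.052
gripper_force: 32.7
```

move_arm(plan=[[0, 0, 1.5, 0, 0, 0, -1], [0, 0, 3, 0, 0, 0, -1], [0, 0, 4.5, 0, 0, 0, -1], [0, 0, 6, 0, 0, 0, -1]])

```text
time_s: 14.85
position: [0.5855, 0.0221, 0.066]
tool_rot: [[0.937, 0.348, 0.0], [0.348, -0.937, 0.001], [0.0, -0.001, -1.0]]
ft_force: [0.7, 7.2, -0.2]
grip_width: 0.0519
gripper_force: 32.6
```

The force fell to zero and z dropped at yaw of about 27°, so the tab is in the keyway. I'll turn back 6° and ease down.

move_arm(plan=[[0, 0, -3, 0, 0, 0, -1], [0, 0, -6, 0, 0, 0, -1], [0, 0, -6, 0, 0, 0, -1], [0, 0, -6, 0, 0, 0.1, -1], [0, 0, -6, 0, 0, 0.2, -1]])

```text
time_s: 15.35
position: [0.5855, 0.0213, 0.0641]
tool_rot: [[0.896, 0.445, 0.0], [0.445, -0.896, -0.0], [0.0, 0.0, -1.0]]
ft_force: [0.8, 2.0, -0.3]
grip_width: 0.0519
gripper_force: 32.7
```

Run:
```python
from h import *
np.set_printoptions(precision=4,suppress=True)
print(avg(3)[:3])
```

```text
(array([ 0.5855,  0.0213,  0.064 ,  0.4452,  1.3665, -0.9616,  0.2002,
       -0.0984,  0.0388]), array([0.    , 0.    , 0.    , 0.1205, 0.3277, 0.4462, 0.0109, 0.0095,
       0.019 ]), array([[ 0.8952,  0.4457, -0.0001],
       [ 0.4457, -0.8952, -0.    ],
       [-0.0001, -0.0001, -1.    ]]))
```

move_arm(plan=[[0, 0, 0, 0, 0, 0.2, -1], [0, 0, 0, 0, 0, 0.4, -1], [0, 0, 0, 0, 0, 0.6, -1], [0, 0, 0, 0, 0, 0.7, -1]])

```text
time_s: 15.9
position: [0.5855, 0.0214, 0.057]
tool_rot: [[0.895, 0.446, 0.0], [0.446, -0.895, 0.0], [0.0, 0.0, -1.0]]
ft_force: [0.4, 2.1, 0.9]
grip_width: 0.0519
gripper_force: 32.8
```

move_arm(plan=[[0, 0, 0, 0, 0, 0.2, -1], [0, 0, 0, 0, 0, 0.4, -1], [0, 0, 0, 0, 0, 0.6, -1], [0, 0, 0, 0, 0, 0.7, -1]])

```text
time_s: 16.3
position: [0.5856, 0.0214, 0.05]
tool_rot: [[0.895, 0.446, 0.0], [0.446, -0.895, 0.0], [0.0, 0.0, -1.0]]
ft_force: [0.1, 2.5, 2.0]
grip_width: 0.0523
gripper_force: 32.9
```

move_arm(plan=[[0, 0, 0, 0, 0, 0.1, -1], [0, 0, 0, 0, 0, 0.18, -1], [0, 0, 0, 0, 0, 0.25, -1], [0, 0, 0, 0, 0, 0.3, -1], [0, 0, 0, 0, 0, 0.3, -1]])

```text
time_s: 16.8
position: [0.5857, 0.0214, 0.0485]
tool_rot: [[0.895, 0.446, 0.001], [0.446, -0.895, -0.0], [0.001, 0.001, -1.0]]
ft_force: [-4.1, 3.3, 13.1]
grip_width: 0.0522
gripper_force: 34.1
```

Run:
```python
from h import *
np.set_printoptions(precision=4,suppress=True)
print(avg(3)[:2])
```

```text
(array([ 0.5857,  0.0214,  0.0485, -3.1536,  3.1385, 13.1907,  0.4027,
        0.4895,  0.0143]), array([0.    , 0.    , 0.    , 0.582 , 0.5223, 0.4431, 0.0293, 0.0146,
       0.0227]))
```

move_arm(plan=[[0, 0, 0, 0, 0, -0.1, -1], [0, 0, 0, 0, 0, -0.1, 0.3], [0, 0, 0, 0, 0, -0.1, 0.6], [0, 0, 0, 0, 0, -0.1, 0.6], [0, 0, 0, 0, 0, -0.1, 0.6]])

```text
time_s: 17.45
position: [0.5854, 0.0212, 0.0479]
tool_rot: [[0.895, 0.446, -0.001], [0.446, -0.895, -0.0], [-0.001, -0.0, -1.0]]
ft_force: [0.5, 0.2, -0.6]
grip_width: 0.0684
gripper_force: 0.0
```

move_arm(plan=[[0, 0, 0, 0, 0, -2, 0.6], [0, 0, 0, 0, 0, -5, 0.6], [0, 0, 0, 0, 0, -9, 0.6], [0, 0, 0, 0, 0, -12, 0.6], [0, 0, 0, 0, 0, -14, 0.6]])

```text
time_s: 17.95
position: [0.5859, 0.0212, 0.1905]
tool_rot: [[0.895, 0.446, 0.003], [0.446, -0.895, -0.001], [0.002, 0.002, -1.0]]
ft_force: [0.4, -0.0, -0.9]
grip_width: 0.0682
gripper_force: 0.0
```

Run:
```python
from h import *
np.set_printoptions(precision=4,suppress=True)
o=env.observe();print(o["position"],o["grip_width"],o["ft_force"])
s=env.get_image("side")
a=s["color"][245:310,240:330,::-1]; a=cv2.normalize(a,None,0,255,cv2.NORM_MINMAX)
a=cv2.resize(a,None,fx=8,fy=8,interpolation=cv2.INTER_CUBIC)
th=np.linspace(0,2*np.pi,120)
# calibration offset seen earlier: (+.7,+.4) px
for z,c in ((.042,(0,255,0)),(.067,(0,0,255))):
    P=np.array([w2px(s,(.5862+.027*np.cos(k),.0215+.027*np.sin(k),z)) for k in th])+[.7,.4]
    P=((P-[240,245]+.5)*8).astype(np.int32); cv2.polylines(a,[P],True,c,1)
cv2.imwrite("pics/d.png",a)
```

```text
[0.5859 0.0212 0.1905] 0.06824508781058755 [ 0.3701 -0.0218 -0.888 ]
```

View pics/d.png

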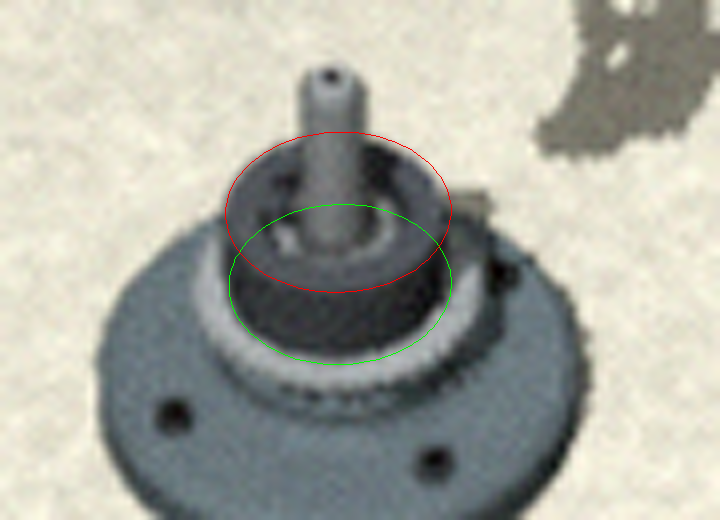

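The crop shows the spacer down around the pin: top rim ellipse at about (338,210), and cutter face visible all round its foot at (340,355). To be sure it's fully home, I'll press lightly on the ring with the fingers straddling the journal.

move_arm(plan=[[0, 0, 0, 0.05, 0, 3, -0.1], [0, 0, 0, 0.05, 0, 6, -0.1], [0, 0, 0, 0.05, 0, 9, -0.1], [0, 0, 0, 0.05, 0, 11.5, -0.1], [0, 0, 0, 0.05, 0, 11.5, -0.1]])

```text
time_s: 18.5
position: [0.584, 0.0218, 0.0696]
tool_rot: [[0.895, 0.446, -0.007], [0.446, -0.895, 0.001], [-0.006, -0.004, -1.0]]
ft_force: [0.4, 0.4, 0.4]
grip_width: 0.038
gripper_force: 0.0
```

move_arm(plan=[[0, 0, 0, 0, 0, 0.2, -0.1], [0, 0, 0, 0, 0, 0.4, -0.1], [0, 0, 0, 0, 0, 0.6, -0.1], [0, 0, 0, 0, 0, 0.8, -0.1], [0, 0, 0, 0, 0, 0.8, -0.1]])

```text
time_s: 19.0
position: [0.5864, 0.0216, 0.0658]
tool_rot: [[0.895, 0.446, 0.002], [0.446, -0.895, -0.0], [0.001, 0.001, -1.0]]
ft_force: [0.5, 0.0, 2.4]
grip_width: 0.0389
gripper_force: 1.2
```

move_arm(plan=[[0, 0, 0, 0, 0, 0.05, -0.1], [0, 0, 0, 0, 0, 0.1, -0.1], [0, 0, 0, 0, 0, 0.15, -0.1], [0, 0, 0, 0, 0, 0.15, -0.1]])

```text
time_s: 19.4
position: [0.5864, 0.0216, 0.0657]
tool_rot: [[0.895, 0.446, 0.002], [0.446, -0.895, -0.0], [0.002, 0.001, -1.0]]
ft_force: [-3.9, 1.0, 14.8]
grip_width: 0.0385
gripper_force: 7.6
```

move_arm(plan=[[0, 0, 0, 0, 0, 0.05, -0.1], [0, 0, 0, 0, 0, 0.1, -0.1], [0, 0, 0, 0, 0, 0.1, -0.1]])

```text
time_s: 19.7
position: [0.5865, 0.0216, 0.0656]
tool_rot: [[0.895, 0.446, 0.003], [0.446, -0.895, -0.001], [0.003, 0.002, -1.0]]
ft_force: [-6.5, 0.2, 22.4]
grip_width: 0.0385
gripper_force: 11.5
```

The ring is solid under 22 N with no movement, so the spacer is home. Now the bearing.

move_arm(plan=[[0, 0, 0, 0, 0, -4.5, -0.1], [0, 0, 0, 0, 0, -9.5, -0.1], [0, 0, 8, -3.6, 2.9, -10, 0.5], [0, 0, 16, -7.2, 5.8, -10, 1], [0, 0, 24, -10.8, 8.7, -10, 1]])

```text
time_s: 20.2
position: [0.5273, -0.1055, 0.1632]
tool_rot: [[0.999, 0.039, 0.001], [0.039, -0.999, -0.001], [0.001, 0.001, -1.0]]
ft_force: [-0.2, 0.1, 0.0]
grip_width: 0.0799
gripper_force: 0.0
```

move_arm(plan=[[0, 0, 8, -2.1, 4.1, 0, 1], [0, 0, 12.5, -4.2, 8.2, 0, 1], [0, 0, 12.5, -6.3, 12.3, 0, 1], [0, 0, 12.5, -6.3, 12.3, 0, 1], [0, 0, 12.5, -6.3, 12.3, 0, 1]])

```text
time_s: 20.7
position: [0.4701, -0.2307, 0.1626]
tool_rot: [[0.984, -0.176, -0.0], [-0.176, -0.984, 0.0], [-0.0, -0.0, -1.0]]
ft_force: [0.2, 0.5, -0.8]
grip_width: 0.0855
gripper_force: 0.0
```

Run:
```python
from h import *
np.set_printoptions(precision=4,suppress=True)
print(avg(2)[0]); o=env.observe(); print(o["tool_rot"])
s=env.get_image("side"); g=s["color"].astype(int)
for d in env.outline_of("bearing",s)[:3]:
    print(d["conf"],d["bbox"])
for d in env.tip_of("bearing",s)[:3]: print(d["conf"],d["pixel"],px2w(s,d["pixel"],0))
a=np.linspace(0,2*np.pi,180)
def ext(x,y):
    P=np.array([w2px(s,(x+.022*np.cos(k),y+.022*np.sin(k),z)) for z in (0,.018) for k in a]); return np.r_[P.min(0),P.max(0)]
print("pred",ext(.4705,-.229))
hsv=cv2.cvtColor(s["color"],cv2.COLOR_RGB2HSV)
b=s["color"][215:245,355:395,::-1]; a2=cv2.resize(cv2.normalize(b,None,0,255,cv2.NORM_MINMAX),None,fx=14,fy=14,interpolation=cv2.INTER_CUBIC)
cv2.imwrite("pics/e.png",a2)
```

```text
[ 0.4706 -0.2295  0.1626 -0.1897  0.6197 -0.2107 -0.0197  0.0425 -0.0082]
[[ 0.985  -0.1727 -0.    ]
 [-0.1727 -0.985   0.0003]
 [-0.0001 -0.0003 -1.    ]]
0.75 [374.1, 228.1, 24.2, 19.1]
0.55 [380.2, 257.2, 21.0, 19.5]
0.67 [370.1, 231.6] [ 0.4788 -0.2261  0.    ]
0.61 [380.6, 259.5] [ 0.4315 -0.149   0.    ]
pred [364.2004 219.2037 384.728  238.3636]
```

View pics/e.png

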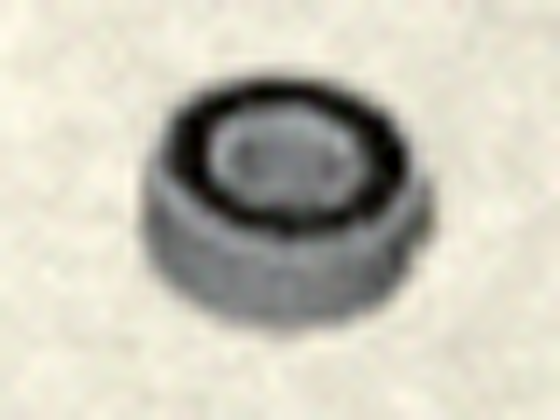

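The bearing in the crop (rim centre near (285,160), foot near (285,325)) lies within half a pixel of where it should be under the TCP. Grasping it.

move_arm(plan=[[0, 0, 0, 0, 0, 4, 1], [0, 0, 0, 0, 0, 8, 1], [0, 0, 0, 0, 0, 12, 1], [0, 0, 0, 0, 0, 14.5, 1], [0, 0, 0, 0, 0, 15.7, 1]])

```text
time_s: 21.45
position: [0.4701, -0.2288, 0.0036]
tool_rot: [[0.985, -0.172, -0.003], [-0.172, -0.985, 0.002], [-0.003, -0.002, -1.0]]
ft_force: [0.2, -0.4, -0.5]
grip_width: 0.0856
gripper_force: 0.0
```

move_arm(plan=[[0, 0, 0, 0, 0, 0, 0.3], [0, 0, 0, 0, 0, 0, 0], [0, 0, 0, 0, 0, 0, -1], [0, 0, 0, 0, 0, 0, -1], [0, 0, 0, 0, 0, 0, -1]], squeeze=30)

```text
time_s: 21.95
position: [0.4713, -0.2304, 0.0073]
tool_rot: [[0.985, -0.173, 0.003], [-0.173, -0.985, -0.002], [0.003, 0.001, -1.0]]
ft_force: [-1.3, 1.8, 4.7]
grip_width: 0.0419
gripper_force: 29.7
```

Run:
```python
from h import *
np.set_printoptions(precision=4,suppress=True)
print(avg(3)[0]); o=env.observe(); print(o["grip_width"],o["gripper_force"])
```

```text
[ 0.4713 -0.2304  0.0074 -0.8242  1.9609  5.6357  0.2933  0.0561  0.0661]
0.0421420113406183 29.71600541844964
```

move_arm(plan=[[0, 0, 0, 0, 0, -2, -1], [0, 0, 0, 0, 0, -5, -1], [0, 0, 0, 0, 0, -9, -1], [0, 0, 0, 0, 0, -13, -1], [0, 0, 0, 0, 0, -14, -1]])

```text
time_s: 22.6
position: [0.4718, -0.231, 0.1507]
tool_rot: [[0.985, -0.173, 0.007], [-0.173, -0.985, -0.006], [0.008, 0.004, -1.0]]
ft_force: [0.1, -0.4, -2.6]
grip_width: 0.0421
gripper_force: 31.1
```

Run:
```python
from h import *
np.set_printoptions(precision=4,suppress=True)
print(avg(3)[0]); o=env.observe(); print(o["grip_width"],o["gripper_force"]); R=o["tool_rot"]; print(R[:2,:2])
p=o["position"]; d=np.array([.5865,.0216])-p[:2]; print(R[:2,:2].T@d)
```

```text
[ 0.471  -0.2304  0.1478  0.0794 -0.4644 -1.4304 -0.0235 -0.0187 -0.0302]
0.04203715317877297 31.129039898514748
[[ 0.9848 -0.1736]
 [-0.1736 -0.9848]]
[ 0.0707 -0.2679]
```

move_arm(plan=[[0, 0, 0, 1.2, -4.6, 0, -1], [0, 0, 0, 2.4, -9.2, 0, -1], [0, 0, 0, 3.6, -13.8, 0, -1], [0, 0, 0, 4.8, -18.4, 0, -1], [0, 0, 0, 6, -22.8, 0, -1]])

```text
time_s: 23.25
position: [0.5689, -0.0138, 0.1436]
tool_rot: [[0.985, -0.174, -0.004], [-0.174, -0.985, 0.001], [-0.004, -0.0, -1.0]]
ft_force: [-0.1, -1.5, -1.5]
grip_width: 0.0424
gripper_force: 31.2
```

move_arm(plan=[[0, 0, 0, 0.7, -2.5, 0, -1], [0, 0, 0, 1, -4, 0, -1], [0, 0, 0, 1, -4, 1, -1], [0, 0, 0, 1, -4, 1.5, -1], [0, 0, 0, 1, -4, 1.5, -1]])

```text
time_s: 23.75
position: [0.585, 0.0205, 0.129]
tool_rot: [[0.985, -0.175, -0.003], [-0.175, -0.985, 0.0], [-0.003, 0.0, -1.0]]
ft_force: [0.2, -0.6, -1.1]
grip_width: 0.0421
gripper_force: 31.2
```

Run:
```python
from h import *
np.set_printoptions(precision=4,suppress=True)
print(avg(3)[0]); p=env.observe()["position"]
s=env.get_image("side"); th=np.linspace(0,2*np.pi,120); a=s["color"][225:300,245:325,::-1]; a=cv2.normalize(a,None,0,255,cv2.NORM_MINMAX)
a=cv2.resize(a,None,fx=8,fy=8,interpolation=cv2.INTER_CUBIC)
def dr(x,y,r,z,c):
    P=np.array([w2px(s,(x+r*np.cos(k),y+r*np.sin(k),z)) for k in th])+[.6,.3]
    cv2.polylines(a,[((P-[245,225]+.5)*8).astype(np.int32)],True,c,1)
u=p[2]-.0074
for z in (u,u+.018): dr(p[0],p[1],.022,z,(0,0,255))
dr(.586,.0215,.008,.106,(0,255,0)); dr(.586,.0215,.0355,.042,(0,255,0))
cv2.imwrite("pics/f.png",a)
```

```text
[ 0.5857  0.0206  0.1303 -0.1019 -0.0919 -1.4802 -0.0315 -0.0091 -0.0008]
```

View pics/f.png

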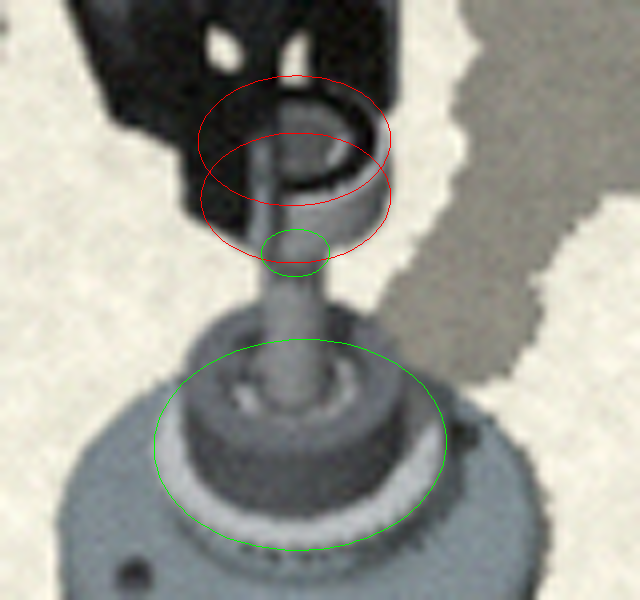

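The bearing (column centre ≈295) is in line with the pin (columns 262–328), just above its tip. I'll nudge +y and ease it down.

move_arm(plan=[[0, 0, 0, 0, -0.09, 0.4, -1], [0, 0, 0, 0, -0.09, 0.8, -1], [0, 0, 0, 0, -0.09, 1.1, -1], [0, 0, 0, 0, -0.09, 1.2, -1], [0, 0, 0, 0, -0.09, 1.3, -1]])

```text
time_s: 24.45
position: [0.5861, 0.0226, 0.1175]
tool_rot: [[0.985, -0.174, -0.0], [-0.174, -0.985, 0.0], [-0.0, -0.0, -1.0]]
ft_force: [-0.4, -0.5, -1.4]
grip_width: 0.0423
gripper_force: 31.2
```

move_arm(plan=[[0, 0, 0, 0, 0, 0.1, -1], [0, 0, 0, 0, 0, 0.15, -1], [0, 0, 0, 0, 0, 0.2, -1], [0, 0, 0, 0, 0, 0.2, -1]])

```text
time_s: 24.85
position: [0.5862, 0.0226, 0.1156]
tool_rot: [[0.985, -0.174, -0.0], [-0.174, -0.985, 0.0], [-0.0, -0.0, -1.0]]
ft_force: [0.8, 0.0, -1.3]
grip_width: 0.0424
gripper_force: 31.2
```

Run:
```python
from h import *
np.set_printoptions(precision=4,suppress=True)
print(avg(3)[0])
```

```text
[ 0.5862  0.0226  0.1157  0.2348 -0.312  -1.8144 -0.0302 -0.0116 -0.0119]
```

move_arm(plan=[[0, 0, 0, 0, 0.08, 0.1, -1], [0, 0, 0, 0, 0.08, 0.2, -1], [0, 0, 0, 0, 0.08, 0.3, -1], [0, 0, 0, 0, 0.08, 0.4, -1], [0, 0, 0, 0, 0.08, 0.5, -1]])

```text
time_s: 25.5
position: [0.586, 0.0217, 0.1105]
tool_rot: [[0.985, -0.174, 0.0], [-0.174, -0.985, -0.0], [0.0, 0.0, -1.0]]
ft_force: [-0.6, -0.1, -1.3]
grip_width: 0.0419
gripper_force: 31.2
```

move_arm(plan=[[0, 0, 0, 0, 0, 0.1, -1], [0, 0, 0, 0, 0, 0.2, -1], [0, 0, 0, 0, 0, 0.2, -1]])

```text
time_s: 25.8
position: [0.586, 0.0218, 0.1085]
tool_rot: [[0.985, -0.174, -0.0], [-0.174, -0.985, 0.0], [-0.0, -0.0, -1.0]]
ft_force: [0.4, -0.4, -0.9]
grip_width: 0.0421
gripper_force: 31.2
```

It's on the journal with no contact force. Continuing down.

move_arm(plan=[[0, 0, 0, 0, 0, 0.4, -1], [0, 0, 0, 0, 0, 0.8, -1], [0, 0, 0, 0, 0, 1.2, -1], [0, 0, 0, 0, 0, 1.5, -1]])

```text
time_s: 26.2
position: [0.586, 0.0218, 0.0932]
tool_rot: [[0.985, -0.174, -0.0], [-0.174, -0.985, 0.0], [-0.0, 0.0, -1.0]]
ft_force: [0.8, -1.2, -1.0]
grip_width: 0.0422
gripper_force: 31.3
```

move_arm(plan=[[0, 0, 0, 0, 0, 0.4, -1], [0, 0, 0, 0, 0, 0.8, -1], [0, 0, 0, 0, 0, 1.2, -1], [0, 0, 0, 0, 0, 1.5, -1]])

```text
time_s: 26.6
position: [0.5861, 0.0217, 0.0783]
tool_rot: [[0.985, -0.174, 0.0], [-0.174, -0.985, -0.0], [0.0, -0.0, -1.0]]
ft_force: [-0.1, 0.0, -0.3]
grip_width: 0.0421
gripper_force: 31.3
```

move_arm(plan=[[0, 0, 0, 0, 0, 0.1, -1], [0, 0, 0, 0, 0, 0.2, -1], [0, 0, 0, 0, 0, 0.3, -1], [0, 0, 0, 0, 0, 0.4, -1], [0, 0, 0, 0, 0, 0.4, -1]])

```text
time_s: 27.1
position: [0.586, 0.0218, 0.0746]
tool_rot: [[0.985, -0.174, 0.0], [-0.174, -0.985, 0.0], [0.0, -0.0, -1.0]]
ft_force: [1.4, -0.5, -2.2]
grip_width: 0.0421
gripper_force: 31.2
```

move_arm(plan=[[0, 0, 0, 0, 0, 0.05, -1], [0, 0, 0, 0, 0, 0.1, -1], [0, 0, 0, 0, 0, 0.15, -1], [0, 0, 0, 0, 0, 0.15, -1]])

```text
time_s: 27.5
position: [0.5861, 0.0218, 0.0743]
tool_rot: [[0.985, -0.174, 0.001], [-0.174, -0.985, -0.0], [0.001, 0.0, -1.0]]
ft_force: [-2.6, 0.4, 8.6]
grip_width: 0.0424
gripper_force: 32.1
```

Contact at 74.3 mm, where 74.4 was expected. I'll relieve the push, release and withdraw.

move_arm(plan=[[0, 0, 0, 0, 0, -0.1, -1], [0, 0, 0, 0, 0, -0.1, 0], [0, 0, 0, 0, 0, -0.1, 0.5], [0, 0, 0, 0, 0, -0.1, 0.6], [0, 0, 0, 0, 0, -0.1, 0.6]])

```text
time_s: 28.0
position: [0.5859, 0.0218, 0.074]
tool_rot: [[0.985, -0.174, -0.0], [-0.174, -0.985, 0.0], [-0.0, -0.0, -1.0]]
ft_force: [0.4, 0.4, -0.3]
grip_width: 0.0683
gripper_force: 0.0
```

move_arm(plan=[[0, 0, 0, 0, 0, -1, 0.6], [0, 0, 0, 0, 0, -4, 0.6], [0, 0, 0, 0, 0, -8, 0.6], [0, 0, 0, 0, 0, -12, 0.6], [0, 0, 0, 0, 0, -14, 0.6]])

```text
time_s: 28.5
position: [0.5868, 0.0217, 0.2187]
tool_rot: [[0.985, -0.174, 0.006], [-0.174, -0.985, -0.001], [0.006, -0.0, -1.0]]
ft_force: [-0.4, -0.3, -0.9]
grip_width: 0.0683
gripper_force: 0.0
```

move_arm(plan=[[0, 0, 0, -3, 3, 0, 0.6], [0, 0, 0, -6, 6, 0, 0.6], [0, 0, 0, -6, 6, 0, 0.6], [0, 0, 0, -6, 6, 0, 0.6]])

```text
time_s: 28.9
position: [0.5164, -0.0273, 0.2152]
tool_rot: [[0.985, -0.175, 0.001], [-0.175, -0.985, -0.0], [0.001, -0.0, -1.0]]
ft_force: [0.3, -1.0, 0.2]
grip_width: 0.0685
gripper_force: 0.0
```

Run:
```python
from h import *
s=env.get_image("side"); a=s["color"][235:305,240:330,::-1]; a=cv2.normalize(a,None,0,255,cv2.NORM_MINMAX)
a=cv2.resize(a,None,fx=7,fy=7,interpolation=cv2.INTER_CUBIC); th=np.linspace(0,2*np.pi,120)
for r,z in ((.027,.042),(.027,.067),(.022,.067),(.022,.085)):
    P=np.array([w2px(s,(.586+r*np.cos(k),.0215+r*np.sin(k),z)) for k in th])+[.6,.3]
    cv2.polylines(a,[((P-[240,235]+.5)*7).astype(np.int32)],True,(0,0,255),1)
cv2.imwrite("pics/g.png",a); o=env.observe(); print(o["time_s"],o["position"],o["grip_width"])
```

```text
28.95 [ 0.51695512 -0.02690666  0.21489865] 0.06841908530257805
```

View pics/g.png

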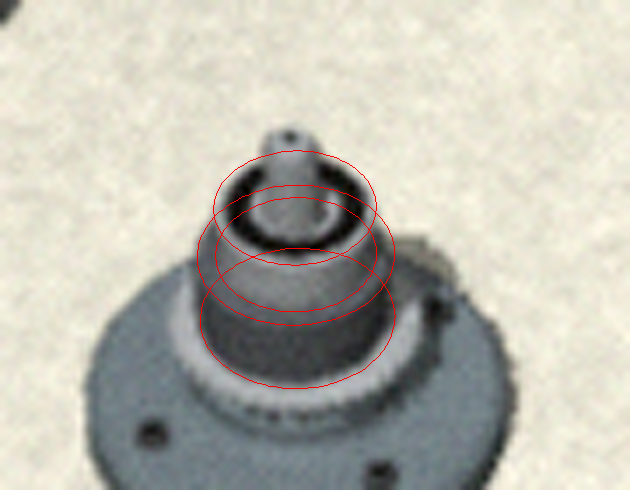

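The crop shows the bearing flat on the spacer around the pin, rim centre near (295,210), spacer foot near (298,380), and both match the drawn home outlines. Handing in.

```bash
python3 -c "
from rig import env
print(env.close_job())"
```

```text
the job is handed in; nothing more can be done
None
```

I fitted the taller spacer with its tab in the keyway and pressed it to the cutter, set the bearing flat on top, let go and withdrew. The job is handed in (about 29 s used), but `close_job()` returned no verdict, so I don't know the result.

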